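Sound the marked blind bore with the depth gauge

TASK

Take the depth of the blind bore marked in yellow: stand the depth gauge squarely on the block with its foot flat over that bore, and feel the rod gently down until it bottoms out. Keep it pressed lightly on the bottom for a good second, then let go and leave the gauge standing there with the rod still on the bottom, so that I can read it; do not disturb anything else on the bench.

Things in the scene. Friction and masses are not known exactly. Their poses are not given: they have to be found in the camera images.
- rod_head (a point): centre (half-way up) of the depth gauge's brass head, a knurled upright cylinder 24 mm across and 24 mm tall on top of the gauge's 8 mm rod; the place to take hold. z points up along the rod. The rod slides through barrel and foot against a friction of about 2 N that keeps it where it is left; lifted by the head, the gauge (0.45 kg) slides down the rod and hangs safely from its upper stop
- rod_tip (a point): centre of the flat lower end of the rod (8 mm across), 102 mm below the head's centre. The rod slides 56 mm from its upper to its lower stop: the tip goes from 14 mm above the foot's underside (inside the gauge) to 42 mm below it. At the start it is drawn up, within 11 mm of its upper stop. z points up
- foot (a point): centre of the underside of the depth gauge's steel foot, a bar 30 mm (its x) by 110 mm (its y) by 14 mm thick, with a barrel 23 mm across standing in its middle to 46 mm above the underside; the rod passes through the centre. z points up. The gauge stands on the bench at the start
- gauge: the depth gauge (foot, barrel and rod, loose on the bench); origin and axes as foot
- marked_bore (a point): centre of the mouth of the bore to be measured, the one of the three with the yellow paint ring and dashes; level with the block's upper face. The bores are upright, 19 mm across, blind, and each 14 to 34 mm deep, not known beforehand; all three may differ, and which of the three is the yellow one changes
- vise: blue drill-press vise bolted to the bench, an aluminium block in its jaws; origin on the bench below the block's centre, z up, screw and tommy bar towards +x (to 0.22 m). Block 50 mm (x) by 150 mm (y), flat face 85 mm above the bench and 10 mm above the jaws; its three bores lie at y = -45, 0 and 45 mm. The two not in yellow are ringed in blue (already measured)
- spray_can: bystander: blue spray can, 52 mm across, 170 mm tall, origin under its centre
- hammer: bystander: hammer lying on the bench, 280 mm long
- screwdriver: bystander: screwdriver with a red handle, lying
- spanner: bystander: steel spanner, lying
- tape_roll: bystander: yellow roll of tape, 90 mm across, 25 mm tall, lying flat
- angle_bracket: bystander: small steel angle bracket, 50 mm by 40 mm, 50 mm tall
- screw_jar: bystander: glass jar with a green lid, 64 mm across, 85 mm tall
- done_block: bystander: finished aluminium block like the one in the vise, lying loose on the bench, 50 by 150 by 50 mm, all its bores ringed in blue; origin under its centre

How it is judged:
By the outcome, as a careful person would: the job done as asked, in the order asked, and still so for the second after the job is handed in, with the robot touching nothing.
It also fails if it takes over 43 s, if anything falls off the work surface, if the arm or the gripper's body presses on something with over 40 N, if the wrist force passes 120 N, or if a joint passes its speed limit or range.

ROBOT

A 7-joint arm with a two-finger parallel gripper is mounted at the origin on the work surface. World frame = base frame: x ahead of the robot, y to its left, z up, the work surface at z = 0. Lengths are in m, angles in rad, forces in N, time in s.
With the tool pointing down it reaches from about 0.4 to 0.85 m from the base axis. Payload 4.5 kg.
Tool frame: the origin (TCP) lies between the finger pads; the fingertips stand 19 mm ahead of it and the grasp point (between the pads) is the TCP (r.tips_ahead is the distance from the TCP to the fingertips, in m); z points along the fingers, y is the line along which they close (so a half turn about z gives the same grasp; the last joint's range is limited). The gripper opens to 88 mm and grips with 3 to 60 N. Pads are 18 mm wide; open, the fingers measure 123 mm over their backs; the gripper's body (75 mm by 187 mm) begins 45 mm behind the grasp point.
Start: joints at [1.249, 0.689, -0.195, 1.565, 0.157, 0.902, -0.215], TCP at [0.218, -0.586, 0.258] pointing down, gripper open.
Joint ranges: [-3.01, 3.01], [-0.46, 2.08], [-1.47, 1.51], [0.13, 2.56], [-1, 4.14], [0.04, 2.09], [-2.66, 2.66]. Speed limits (rad/s): [2.57, 2.57, 3.14, 3.14, 3.14, 3.14, 3.14].

INTERFACE

Orientations are given as a unit quaternion [x, y, z, w].
In Python, from plant import r, cams, models gives the robot as it stands. The module is installed in compiled form; this text tells all that it offers.
- The arm moves only by the tool jog_arm, never from a script. Its arguments are lists of equal length, an entry for each row: "turn": the turn, a rotation vector about the tool's x, y, z in rad, a list of three; "translation": the shift along the tool's x, y, z in m, a list of three; "grip": the closure, from 0 (fully open) to 1 (shut). In form: {"turn": [[ax, ay, az], ...], "translation": [[tx, ty, tz], ...], "grip": [grip, ...]}. A call has 1 to 20 rows; each row is the pose to reach, as a shift and turn from the pose commanded when the call began, along the tool's axes at that moment; what a row does not reach only later rows make up. A row lasts 1/8 s, in which the tool goes at most 62.5 mm and 10.7 degrees, less where a joint would pass 70% of its speed; a pose out of reach is approached as far as the arm can. A call with a gripper value outside its range is refused whole. The fingers move at their own pace and stop on an object; "force" is the grip in N (left out, the last holds). Time passes only in rows, so rows that repeat a pose let the fingers close. It gives the time, the measured TCP pose, the force, the opening and the grip force at its end, in the units of the state.
- r.get_state(): the state, without advancing time (a new reading comes with each control period).
- cams.snapshot(name): name is "side" or "top" or "wrist"; returns the picture (480x640x3 uint8, red, green, blue); there is no depth.
- cams.camera_params(name): a dict with "fx", "fy", "cx", "cy" (pixels), "eye" and "orientation" of the camera in the world. Camera axes: x right, y up, looking along -z (the intrinsics and any distortion apply to the point x, -y, -z); pixel columns grow to the right and rows downward; lengths in m; the calibration is good to about 2 mm. The wrist camera is an equidistant fisheye: a pixel r from the principal point sees the ray r / f radians off the axis. A picture is of the moment at which its call begins: read the wrist's pose just before it. camera_params takes no time and is no camera call; for the wrist camera it gives the pose at the moment of the call.
- r.finish_job(): hands the job in; it is judged then, once.
Trained networks look in the newest picture that a camera, given by its name, has taken for a name from the list of things; names that differ only in an ending like _2 or _b are one class to them, and where a whole thing is asked for, a point or a joint stands for the part that bears it (a point fixed in the world has none). Each returns a list of dicts, best first, with "p" (0 to 1); they miss things now and then, are a little off and sometimes report something else, mostly with a low value. They report only what shows in the picture. A call takes as long as a camera call.
- models.find_in(camera, name): "position" ([x, y, z] in m, in world coordinates, good to about 4 mm: the middle of the surface that is visible of it).
- models.masks_of(camera, name): "pixels" (480x640 bool, what is visible of it).
- models.place_of(camera, name): "position" ([x, y, z] in m, in world coordinates, good to about 4 mm: a listed point, or the origin of a listed thing).
The state is a dict: "clock": time; "q": joint angles; "qd": joint speeds; "joint_torque": joint torques, N m; "tool_pos": TCP position; "eef_rot": TCP orientation; "contact_force": force on the tool from outside, world axes, zero at the start; "moment": the same for the moment, N m; "opening": opening from 0.0 (shut) to 1.0 (fully open); "finger_force": force on a finger pad.
Only numpy, scipy, OpenCV 4.12 (cv2) and the standard library are available. Lean on these libraries where they do the work, as an engineer would, in place of code of your own. Each camera call takes 0.05 s, during which the arm holds its last target. There are 200 camera calls.

## Working session

There is one attempt and no reset: what is moved stays moved. The work goes in short steps, Python scripts to look and compute and a tool call to move; the robot and the scene stay as the last step left them, time stands still between calls to the robot, and variables do not carry over. Pictures are saved under pics/ and viewed, at most 10 in all, crops included, and the job is handed in when it is done.

Besides the shell and the picture viewer there is one more tool, called after "Emit:" by a JSON object that holds its "method" and its "body". jog_arm: Moves the arm, as the interface text tells. Its arguments: {"type":"object","properties":{"turn":{"type":"array"},"translation":{"type":"array"},"grip":{"type":"array"},"force":{"type":"number"}},"required":["turn","translation","grip"]}

```bash
mkdir -p pics; python3 - <<'E'
from plant import r,cams,models
import cv2,numpy as np
s=r.get_state();print(s)
for c in("side","top"):
    im=cams.snapshot(c);cv2.imwrite(f"pics/{c}0.png",im[:,:,::-1])
    p=cams.camera_params(c);print(c,p)
    for n in("rod_head","foot","marked_bore","vise","spray_can","screw_jar","done_block"):
        o=models.place_of(c,n);print(n,[(np.round(d["position"],4).tolist(),round(d["p"],2)) for d in o[:2]])
E
```

```text
{'clock': 0.0, 'q': array([ 1.24881533,  0.68998771, -0.194512  ,  1.56634763,  0.1573076 ,
        0.90250281, -0.21507276]), 'qd': array([-0.00023429, -0.00229275, -0.00062179, -0.00010595,  0.00041609,
        0.00162307,  0.00279286]), 'joint_torque': array([-8.22231850e-04, -5.27561045e+01, -1.26740813e+00, -1.53432012e+01,
       -5.26379887e-02,  6.36747645e-03,  1.74990823e-04]), 'tool_pos': array([ 0.21744413, -0.58531184,  0.25690667]), 'eef_rot': array([ 9.84208543e-01,  1.77010409e-01, -2.33427262e-04, -8.96589165e-04]), 'contact_force': array([-0.59255659, -0.02891389, -0.20259621]), 'moment': array([ 0.03108132, -0.04108436, -0.0228281 ]), 'finger_force': 0.0, 'opening': 0.9988822324659793}
side {'fx': 437.898544753806, 'fy': 437.898544753806, 'cx': 323.27645804312493, 'cy': 234.60886023041934, 'eye': array([0.10335808, 0.77302855, 0.77450096]), 'orientation': array([-0.10448982,  0.42653249,  0.87031034, -0.22296148])}
rod_head [([0.4385, 0.2317, 0.1131], 0.7)]
foot [([0.4388, 0.2323, 0.0055], 0.97), ([0.4317, 0.4332, -0.002], 0.35)]
marked_bore [([0.5314, -0.4388, 0.0
[... 243 characters left out ...]
4), ([0.5795, -0.2242, 0.0855], 0.62)]
done_block [([0.5328, -0.4378, 0.0002], 0.69)]
top {'fx': 565.8432405675018, 'fy': 565.8432405675018, 'cx': 316.5266257778243, 'cy': 235.0847931106069, 'eye': array([0.32490362, 0.01705607, 1.37074575]), 'orientation': array([-0.04708992,  0.04611245,  0.70703914, -0.70409647])}
rod_head [([0.4431, 0.2317, 0.1113], 0.5), ([0.6794, -0.4276, 0.0036], 0.48)]
foot [([0.4433, 0.2293, -0.0021], 0.89), ([0.6788, -0.4246, 0.0012], 0.33)]
marked_bore [([0.5832, -0.2255, 0.0834], 0.64)]
vise [([0.5858, -0.1784, 0.0059], 0.81)]
spray_can [([0.5776, 0.4367, -0.0021], 0.65)]
screw_jar [([0.6803, -0.4254, 0.001], 0.97)]
done_block [([0.5302, -0.4318, -0.0011], 0.65)]
```

View pics/side0.png

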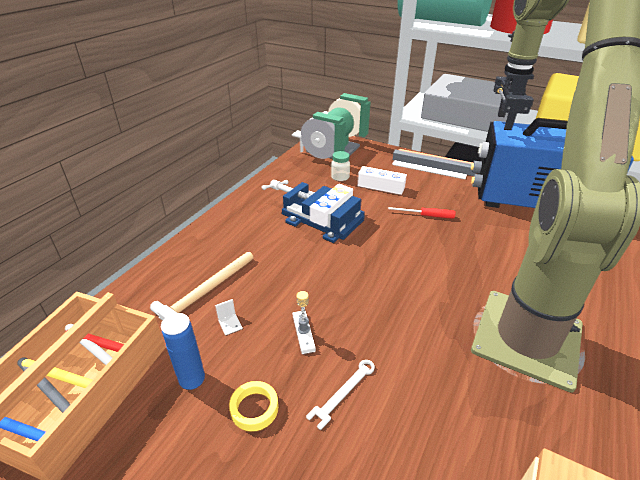

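View pics/top0.png

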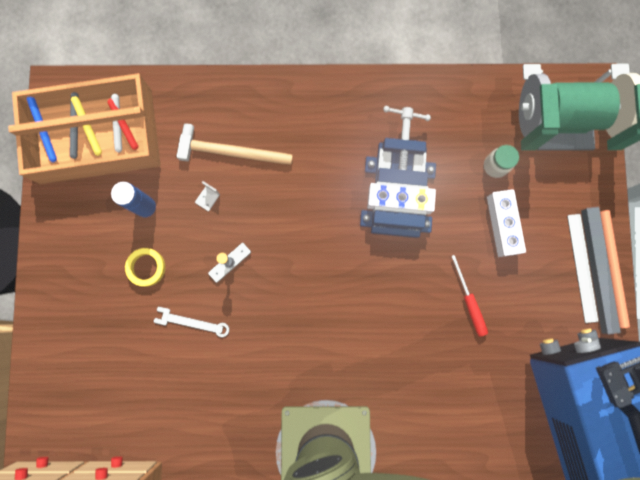

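The top view shows the yellow bore at the right end of the block, around (422,198). The gauge sits at (230,262) with its foot lying diagonally. The spray can, tape roll, spanner and bracket stand well clear of it. I'll stop over the vise for a wrist look on the way to the gauge.

```bash
cat > h.py <<'E'
from plant import r,cams,models
import cv2,numpy as np
from scipy.spatial.transform import Rotation as R
def goto(p,yaw_deg):
    """shift and turn in tool axes for a tool-down pose with tool x at yaw"""
    s=r.get_state(); T=R.from_quat(s["eef_rot"])
    G=R.from_euler("z",yaw_deg,degrees=True)*R.from_euler("x",180,degrees=True)
    print("shift",np.round(T.inv().apply(np.array(p)-s["tool_pos"]),4),"turn",np.round((T.inv()*G).as_rotvec(),4))
def ray(c,uv,P=None):
    P=P or cams.camera_params(c); uv=np.atleast_2d(np.array(uv,float))
    x=(uv[:,0]-P["cx"])/P["fx"]; y=(uv[:,1]-P["cy"])/P["fy"]
    if c=="wrist":
        t=np.hypot(x,y)+1e-12; d=np.c_[np.sin(t)*x/t,-np.sin(t)*y/t,-np.cos(t)]
    else: d=np.c_[x,-y,-np.ones_like(x)]
    return np.array(P["eye"]),R.from_quat(P["orientation"]).apply(d)
def plane(c,uv,z,P=None):
    e,d=ray(c,uv,P); return (e+d*((z-e[2])/d[:,2])[:,None])[:,:2]
def rect(c,mask,z,P=None):
    """centre, long-axis yaw (deg) and sides of the min-area rectangle of a mask on plane z"""
    n,l,st,_=cv2.connectedComponentsWithStats(mask.astype(np.uint8)); k=1+np.argmax(st[1:,4])
    v,u=np.nonzero(l==k); q=plane(c,np.c_[u,v],z,P)
    b=cv2.boxPoints(cv2.minAreaRect((q*1000).astype(np.float32)))/1000
    e=[b[1]-b[0],b[2]-b[1]]; e.sort(key=np.linalg.norm)
    return b.mean(0).round(4),round(np.degrees(np.arctan2(e[1][1],e[1][0]))%180,1),[round(float(np.linalg.norm(a)),4) for a in e]
E
python3 - <<'E'
from h import *
im=cams.snapshot("top").astype(int)
white=(im.min(2)>150)&(im.max(2)-im.min(2)<60)
def win(m,a,b,c,d):
    o=np.zeros_like(m);o[c:d,a:b]=m[c:d,a:b];return o
print("foot",rect("top",win(white,200,260,235,290),.014))
block=win(white,366,440,180,216); print("block",rect("top",block,.085))
y=(im[:,:,0]>150)&(im[:,:,2]<110)&(im[:,:,1]>120)
v,u=np.nonzero(win(y,366,440,180,216));print("yel",len(u),plane("top",[[u.mean(),v.mean()]],.085))
print("holes line",plane("top",[[383,195],[422,198.]],.085))
goto([.54,-.19,.30],60)
E
```

```text
foot (array([0.4595, 0.2078], dtype=float32), np.float32(131.6), [0.0327, 0.0555])
block (array([ 0.5831, -0.1785], dtype=float32), np.float32(84.2), [0.0688, 0.155])
yel 33 [[ 0.57904616 -0.23100582]]
holes line [[ 0.58838052 -0.13567343]
 [ 0.58092256 -0.2256679 ]]
shift [ 0.44   -0.2588 -0.0423] turn [ 1.000e-04  0.000e+00 -6.914e-01]
```

Emit:
{"method": "jog_arm", "body": {"turn": [[0,0,-0.69],[0,0,-0.69],[0,0,-0.69],[0,0,-0.69],[0,0,-0.69],[0,0,-0.69],[0,0,-0.69],[0,0,-0.69],[0,0,-0.69],[0,0,-0.69],[0,0,-0.69],[0,0,-0.69],[0,0,-0.69]], "translation": [[0.44,-0.26,-0.04],[0.44,-0.26,-0.04],[0.44,-0.26,-0.04],[0.44,-0.26,-0.04],[0.44,-0.26,-0.04],[0.44,-0.26,-0.04],[0.44,-0.26,-0.04],[0.44,-0.26,-0.04],[0.44,-0.26,-0.04],[0.44,-0.26,-0.04],[0.44,-0.26,-0.04],[0.44,-0.26,-0.04],[0.44,-0.26,-0.04]], "grip": [0,0,0,0,0,0,0,0,0,0,0,0,0]}}

```text
clock: 2.48
tool_pos: [0.5389, -0.1901, 0.2977]
eef_rot: [0.867, 0.499, -0.0, 0.0]
contact_force: [0.4, -0.5, 0.0]
opening: 1.002
finger_force: 0.0
```

```bash
python3 - <<'E'
from h import *
P=cams.camera_params("wrist");im=cams.snapshot("wrist");cv2.imwrite("pics/w1.png",im[:,:,::-1])
np.save("w1.npy",im);import pickle;pickle.dump(P,open("w1.pkl","wb"));print(P,r.get_state()["tool_pos"])
for n in("marked_bore","vise"):
    print(n,[(np.round(d["position"],4).tolist(),round(d["p"],2)) for d in models.place_of("wrist",n)[:3]])
goto([.441,.231,.27],100)
E
```

```text
{'fx': 371.64829954431775, 'fy': 371.64829954431775, 'cx': 323.2466111046494, 'cy': 241.5439500198758, 'eye': array([ 0.58140966, -0.11772768,  0.42490475]), 'orientation': array([-0.15487198,  0.04152883, -0.25675357,  0.95308322])} [ 0.53912777 -0.18975111  0.29772343]
marked_bore [([0.579, -0.2236, 0.0838], 0.9)]
vise [([0.5867, -0.1811, 0.0009], 0.98)]
shift [ 0.3142 -0.296   0.0277] turn [-0.000e+00  2.000e-04 -7.002e-01]
```

View pics/w1.png

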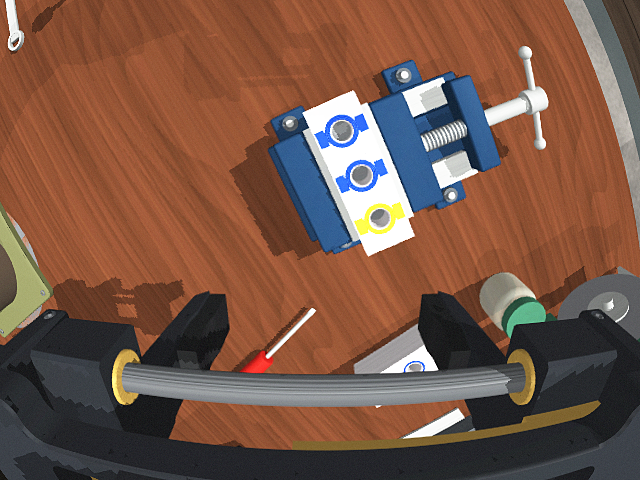

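The wrist view shows blue bores at (342,130) and (361,175) and the yellow one at (380,217), at the end of the block away from the base's left. I'll refine these positions and move on to the gauge.

```bash
python3 - <<'E'
from h import *
import pickle
P=pickle.load(open("w1.pkl","rb"));im=np.load("w1.npy").astype(int)
R_,G,B=im[:,:,0],im[:,:,1],im[:,:,2]
o=np.zeros(R_.shape,bool);o[85:260,295:420]=1
def wc(m):
    v,u=np.nonzero(m&o);q=plane("wrist",np.c_[u,v],.085,P)
    (c,s,a)=cv2.minAreaRect((q*1000).astype(np.float32));return len(u),q.mean(0).round(4),np.round(c,1),np.round(s,1)
print("yel",wc((R_>170)&(G>140)&(B<120)))
bl=(B>180)&(R_<110)
for a,b in((110,152),(152,200)):
    m=bl.copy();m[:a]=0;m[b:]=0;print("blue",wc(m))
w=(im.min(2)>185)&o
print("block",rect("wrist",w,.085,P))
for uv in ([342,130],[361,175],[380,217]):print(plane("wrist",[uv],.085,P).round(4))
E
```

```text
yel (606, array([ 0.5827, -0.2224]), array([ 588.5, -170.2]), array([135.2,  46.9]))
blue (697, array([ 0.5919, -0.1327]), array([ 592. , -133.1]), array([29.4, 47.4]))
blue (641, array([ 0.587 , -0.1779]), array([ 587., -178.]), array([29.5, 46.9]))
block (array([ 0.5869, -0.1779], dtype=float32), np.float32(84.2), [0.064, 0.151])
[[ 0.5924 -0.1327]]
[[ 0.5871 -0.1774]]
[[ 0.5836 -0.2217]]
```

Emit:
{"method": "jog_arm", "body": {"turn": [[0,0,-0.7],[0,0,-0.7],[0,0,-0.7],[0,0,-0.7],[0,0,-0.7],[0,0,-0.7],[0,0,-0.7],[0,0,-0.7],[0,0,-0.7],[0,0,-0.7]], "translation": [[0.314,-0.296,0],[0.314,-0.296,0],[0.314,-0.296,0],[0.314,-0.296,0],[0.314,-0.296,0],[0.314,-0.296,0.03],[0.314,-0.296,0.03],[0.314,-0.296,0.03],[0.314,-0.296,0.03],[0.314,-0.296,0.03]], "grip": [0,0,0,0,0,0,0,0,0,0]}}

```text
clock: 3.88
tool_pos: [0.4416, 0.2294, 0.2678]
eef_rot: [0.644, 0.765, -0.0, 0.001]
contact_force: [-0.2, 0.5, 0.6]
opening: 0.996
finger_force: 0.0
```

```bash
python3 - <<'E'
from h import *
import pickle
P=cams.camera_params("wrist");im=cams.snapshot("wrist");cv2.imwrite("pics/w2.png",im[:,:,::-1])
np.save("w2.npy",im);pickle.dump(P,open("w2.pkl","wb"));print(r.get_state()["tool_pos"])
for n in("rod_head","foot"):
    print(n,[(np.round(d["position"],4).tolist(),round(d["p"],2)) for d in models.place_of("wrist",n)[:3]])
m=models.masks_of("wrist","rod_head")
for d in m[:2]:
    v,u=np.nonzero(d["pixels"]);print(d["p"],len(u),u.min(),u.max(),v.min(),v.max())
E
```

```text
[0.44164208 0.22948957 0.26786514]
rod_head [([0.4409, 0.2331, 0.1113], 0.65)]
foot [([0.439, 0.2288, -0.0023], 0.55)]
0.81 948 308 339 204 244
```

View pics/w2.png

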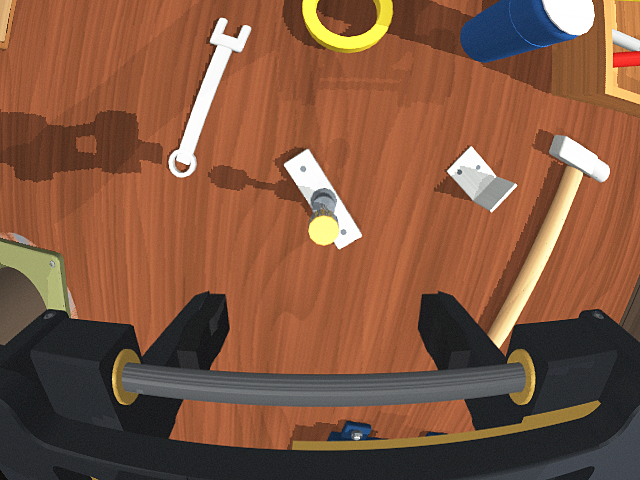

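The gauge's head top is at (323,230). The foot's corners are near (302,149), (284,163), (341,249) and (362,237), and nothing stands close to it.

```bash
python3 - <<'E'
from h import *
import pickle
P=pickle.load(open("w2.pkl","rb"));im=np.load("w2.npy").astype(int)
w=im.min(2)>150;o=np.zeros(w.shape,bool);o[140:255,275:370]=1
# foot: convex hull of white pixels
v,u=np.nonzero(w&o);h=np.zeros(w.shape,np.uint8);cv2.fillConvexPoly(h,cv2.convexHull(np.c_[u,v].astype(np.int32)),1)
print("foot",rect("wrist",h>0,.014,P), "corners",plane("wrist",[[302,149],[284,163],[341,249],[362,237]],.014,P).round(4).tolist())
R_,G,B=im[:,:,0],im[:,:,1],im[:,:,2]
m=(R_>200)&(G>170)&(B<150)&o;v,u=np.nonzero(m);print(len(u),u.min(),u.max(),v.min(),v.max(),plane("wrist",[[(u.min()+u.max())/2,(v.min()+v.max())/2]],.123,P))
goto([.441,.231,.115],100)
E
```

```text
foot (array([0.4373, 0.226 ], dtype=float32), np.float32(131.2), [0.0477, 0.1109]) corners [[0.4123, 0.2804], [0.3964, 0.2631], [0.4712, 0.1811], [0.4911, 0.1985]]
557 308 338 216 245 [[0.44255924 0.23087014]]
shift [ 0.001  -0.0003  0.1529] turn [ 0.0004  0.0003 -0.0017]
```

Emit:
{"method": "jog_arm", "body": {"turn": [[0,0,0],[0,0,0],[0,0,0],[0,0,0],[0,0,0],[0,0,0],[0,0,0],[0,0,0],[0,0,0],[0,0,0],[0,0,0],[0,0,0],[0,0,0],[0,0,0]], "translation": [[0.001,0.001,0.04],[0.001,0.001,0.08],[0.001,0.001,0.12],[0.001,0.001,0.15],[0.001,0.001,0.15],[0.001,0.001,0.15],[0.001,0.001,0.15],[0.001,0.001,0.15],[0.001,0.001,0.15],[0.001,0.001,0.15],[0.001,0.001,0.15],[0.001,0.001,0.15],[0.001,0.001,0.15],[0.001,0.001,0.15]], "grip": [0,0,0,0,0,0.7,0.7,0.75,0.8,0.8,0.8,0.8,0.8,0.8], "force": 20}}

```text
clock: 5.82
tool_pos: [0.4415, 0.2323, 0.1176]
eef_rot: [0.643, 0.766, -0.0, -0.0]
contact_force: [0.5, -0.4, -0.2]
opening: 0.268
finger_force: 20.0
```

Emit:
{"method": "jog_arm", "body": {"turn": [[0,0,0],[0,0,0],[0,0,0],[0,0,0],[0,0,0],[0,0,0],[0,0,0],[0,0,0],[0,0,0]], "translation": [[0,0,-0.005],[0,0,-0.012],[0,0,-0.02],[0,0,-0.045],[0,0,-0.08],[0,0,-0.115],[0,0,-0.14],[0,0,-0.15],[0,0,-0.15]], "grip": [0.8,0.8,0.8,0.8,0.8,0.8,0.8,0.8,0.8]}}

```text
clock: 6.95
tool_pos: [0.4416, 0.2321, 0.2679]
eef_rot: [0.643, 0.766, 0.0, 0.0]
contact_force: [-0.3, 0.3, -4.6]
opening: 0.265
finger_force: 20.0
```

```bash
python3 - <<'E'
from h import *
print(r.get_state()["tool_pos"],r.get_state()["contact_force"])
im=cams.snapshot("wrist");cv2.imwrite("pics/w3.png",im[:,:,::-1])
goto([.5825,-.2225,.265],99.8-48.5)
E
```

```text
[0.44164659 0.23207112 0.26786288] [-0.28543702  0.32918743 -4.60333226]
shift [-0.472   0.06    0.0025] turn [-6.000e-04  1.100e-03  8.503e-01]
```

View pics/w3.png

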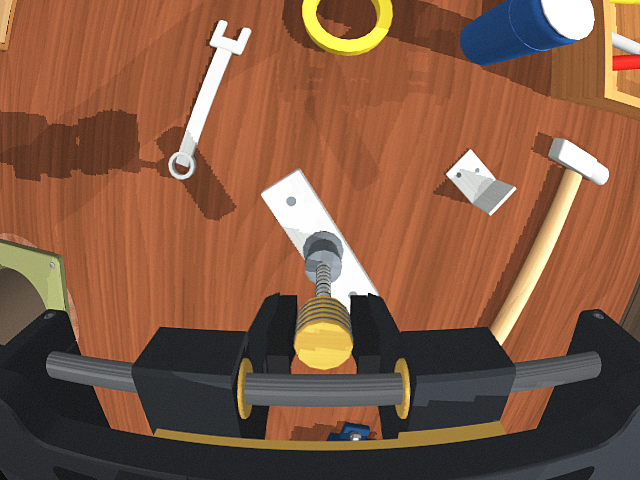

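The gauge hangs from its stop (4.6 N), with the foot's far end at (262,193)–(299,170). I'll get the foot's yaw in the hand.

```bash
python3 - <<'E'
from h import *
im=cv2.imread("pics/w3.png").astype(int)
w=(im.min(2)>190);o=np.zeros(w.shape,bool);o[165:300,255:385]=1
lab=cv2.connectedComponents((w&o).astype(np.uint8))[1]; m=lab==lab[215,280]
# long edges: left edge rows 205-245, right edge rows 185-275
for side,a,b in((0,200,245),(1,180,280)):
    pts=[]
    for v in range(a,b):
        u=np.nonzero(m[v])[0]
        if len(u):pts.append((u.min()-.5 if side==0 else u.max()+.5,v))
    q=plane("wrist",pts,.161)
    f=cv2.fitLine((q*1000).astype(np.float32),cv2.DIST_HUBER,0,.01,.01).ravel()
    print(side,np.degrees(np.arctan2(f[1],f[0]))%180,f[2:])
E
```

```text
0 132.19452 [410.68765 245.49648]
1 131.67253 [449.49942 246.72012]
```

Emit:
{"method": "jog_arm", "body": {"turn": [[0,0,0.04],[0,0,0.12],[0,0,0.2],[0,0,0.29],[0,0,0.38],[0,0,0.47],[0,0,0.56],[0,0,0.65],[0,0,0.73],[0,0,0.79],[0,0,0.83],[0,0,0.84],[0,0,0.84],[0,0,0.84]], "translation": [[-0.02,0.002,0],[-0.06,0.008,0],[-0.11,0.014,0],[-0.16,0.02,0],[-0.21,0.026,0],[-0.26,0.033,0],[-0.31,0.04,0],[-0.36,0.046,0],[-0.41,0.052,0],[-0.445,0.056,0],[-0.465,0.059,0],[-0.472,0.06,0],[-0.472,0.06,0],[-0.472,0.06,0]], "grip": [0.8,0.8,0.8,0.8,0.8,0.8,0.8,0.8,0.8,0.8,0.8,0.8,0.8,0.8]}}

```text
clock: 8.75
tool_pos: [0.5826, -0.2205, 0.2675]
eef_rot: [0.899, 0.438, -0.0, -0.001]
contact_force: [-0.1, 0.7, -4.4]
opening: 0.266
finger_force: 20.0
```

```bash
python3 - <<'E'
from h import *
s=r.get_state();print(s["tool_pos"],s["eef_rot"],s["contact_force"])
im=cams.snapshot("wrist");cv2.imwrite("pics/w4.png",im[:,:,::-1])
goto([.5825,-.2225,.215],51.7)
E
```

```text
[ 0.58257774 -0.22054668  0.26750975] [ 8.98742182e-01  4.38476931e-01 -1.29564715e-04 -6.74616338e-04] [-0.13268967  0.70748336 -4.4169203 ]
shift [-0.0017  0.0011  0.0527] turn [-0.001  -0.0003  0.0057]
```

View pics/w4.png

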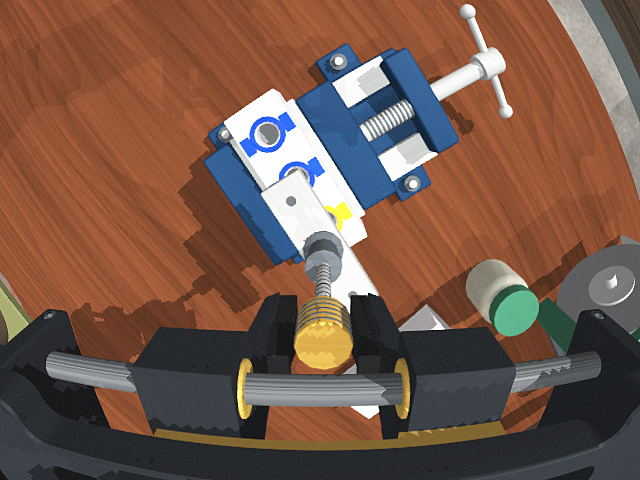

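The hanging foot lies over the block's yellow end: the far blue ring is at (268,133), and some yellow paint still shows at (342,215). One check of yaw and block position before I lower it.

```bash
python3 - <<'E'
from h import *
im=cv2.imread("pics/w4.png").astype(int)
B,G,R_=im[:,:,0],im[:,:,1],im[:,:,2]
m=(B>180)&(R_<110);m[160:]=0;m[:,:235]=0;m[:,300:]=0
v,u=np.nonzero(m);q=plane("wrist",np.c_[u,v],.085);print("ring",len(u),q.mean(0),np.round(cv2.minAreaRect((q*1000).astype(np.float32))[:2],1))
w=im.min(2)>190
def fit(side,rows,c0,c1,z):
    pts=[]
    for v in rows:
        u=np.nonzero(w[v,c0:c1])[0]
        if len(u):pts.append((c0+(u.min()-.5 if side==0 else u.max()+.5),v))
    f=cv2.fitLine((plane("wrist",pts,z)*1000).astype(np.float32),cv2.DIST_HUBER,0,.01,.01).ravel()
    print(side,z,np.degrees(np.arctan2(f[1],f[0]))%180,f[2:])
fit(0,range(195,245),255,310,.161)
fit(1,range(250,285),340,385,.161)
fit(0,range(130,185),222,262,.085)
E
```

```text
ring 821 [ 0.59209271 -0.13323858] [[ 591.8 -133.2]
 [  30.3   46.8]]
0 0.161 83.770996 [ 572.2285  -185.67288]
1 0.161 83.887535 [ 595.8318 -246.5708]
0 0.085 83.95157 [ 561.6474  -135.10362]
```

Emit:
{"method": "jog_arm", "body": {"turn": [[0,0,0],[0,0,0],[0,0,0],[0,0,0],[0,0,0],[0,0,0],[0,0,0],[0,0,0],[0,0,0],[0,0,0],[0,0,0],[0,0,0]], "translation": [[-0.0015,0.001,0.01],[-0.0015,0.001,0.025],[-0.0015,0.001,0.038],[-0.0015,0.001,0.046],[-0.0015,0.001,0.05],[-0.0015,0.001,0.053],[-0.0015,0.001,0.056],[-0.0015,0.001,0.059],[-0.0015,0.001,0.062],[-0.0015,0.001,0.065],[-0.0015,0.001,0.067],[-0.0015,0.001,0.069]], "grip": [0.8,0.8,0.8,0.8,0.8,0.8,0.8,0.8,0.8,0.8,0.8,0.8]}}

```text
clock: 10.3
tool_pos: [0.583, -0.2238, 0.1989]
eef_rot: [0.899, 0.438, 0.0, 0.0]
contact_force: [-0.4, 0.1, 1.4]
opening: 0.264
finger_force: 20.0
```

Emit:
{"method": "jog_arm", "body": {"turn": [[0,0,0],[0,0,0],[0,0,0],[0,0,0],[0,0,0],[0,0,0],[0,0,0],[0,0,0]], "translation": [[0,0,0.002],[0,0,0.004],[0,0,0.006],[0,0,0.008],[0,0,0.009],[0,0,0.01],[0,0,0.011],[0,0,0.012]], "grip": [0.8,0.8,0.8,0.8,0.8,0.8,0.8,0.8]}}

```text
clock: 11.3
tool_pos: [0.5829, -0.2238, 0.1867]
eef_rot: [0.899, 0.438, 0.0, 0.0]
contact_force: [0.5, -0.7, 1.8]
opening: 0.262
finger_force: 20.0
```

```bash
python3 - <<'E'
from h import *
s=r.get_state();print(s["tool_pos"],s["contact_force"],s["moment"])
im=cams.snapshot("wrist");cv2.imwrite("pics/w5.png",im[:,:,::-1])
E
```

```text
[ 0.58286357 -0.2238027   0.18670187] [ 0.49253591 -0.74423807  1.83530981] [-0.02221616 -0.04690846 -0.00370808]
```

View pics/w5.png

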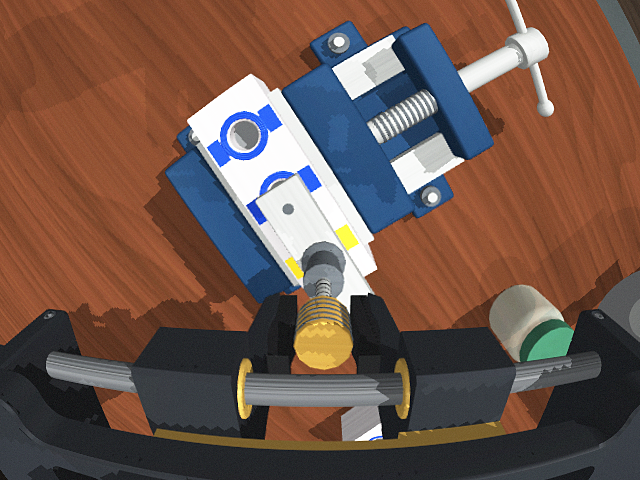

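The foot lies flat and square on the block, midway between the yellow dashes at (294,267) and (345,237). I'll keep feeling down.

Emit:
{"method": "jog_arm", "body": {"turn": [[0,0,0],[0,0,0],[0,0,0],[0,0,0],[0,0,0],[0,0,0]], "translation": [[0,0,0.001],[0,0,0.002],[0,0,0.003],[0,0,0.004],[0,0,0.005],[0,0,0.006]], "grip": [0.8,0.8,0.8,0.8,0.8,0.8]}}

```text
clock: 12.1
tool_pos: [0.5828, -0.2238, 0.1807]
eef_rot: [0.899, 0.438, 0.0, 0.0]
contact_force: [-0.5, 0.4, 1.1]
opening: 0.265
finger_force: 20.0
```

Emit:
{"method": "jog_arm", "body": {"turn": [[0,0,0],[0,0,0],[0,0,0],[0,0,0]], "translation": [[0,0,0.001],[0,0,0.002],[0,0,0.003],[0,0,0.004]], "grip": [0.8,0.8,0.8,0.8]}}

```text
clock: 12.6
tool_pos: [0.5828, -0.2238, 0.1767]
eef_rot: [0.899, 0.438, 0.0, 0.0]
contact_force: [-0.2, -0.7, 2.0]
opening: 0.268
finger_force: 20.0
```

Emit:
{"method": "jog_arm", "body": {"turn": [[0,0,0],[0,0,0],[0,0,0],[0,0,0]], "translation": [[0,0,0.001],[0,0,0.002],[0,0,0.003],[0,0,0.004]], "grip": [0.8,0.8,0.8,0.8]}}

```text
clock: 13.1
tool_pos: [0.5829, -0.2238, 0.1727]
eef_rot: [0.899, 0.438, 0.0, 0.0]
contact_force: [0.7, 0.2, 1.2]
opening: 0.264
finger_force: 20.0
```

Emit:
{"method": "jog_arm", "body": {"turn": [[0,0,0],[0,0,0],[0,0,0]], "translation": [[0,0,0.001],[0,0,0.002],[0,0,0.003]], "grip": [0.8,0.8,0.8]}}

```text
clock: 13.48
tool_pos: [0.5828, -0.2238, 0.1697]
eef_rot: [0.899, 0.438, 0.0, 0.0]
contact_force: [-0.1, -1.0, 1.9]
opening: 0.263
finger_force: 20.0
```

Emit:
{"method": "jog_arm", "body": {"turn": [[0,0,0],[0,0,0],[0,0,0]], "translation": [[0,0,0.001],[0,0,0.002],[0,0,0.003]], "grip": [0.8,0.8,0.8]}}

```text
clock: 13.85
tool_pos: [0.5828, -0.2238, 0.1667]
eef_rot: [0.899, 0.438, 0.0, 0.0]
contact_force: [0.8, -0.3, 1.9]
opening: 0.266
finger_force: 20.0
```

Emit:
{"method": "jog_arm", "body": {"turn": [[0,0,0],[0,0,0],[0,0,0]], "translation": [[0,0,0.001],[0,0,0.002],[0,0,0.003]], "grip": [0.8,0.8,0.8]}}

```text
clock: 14.22
tool_pos: [0.5828, -0.2238, 0.1637]
eef_rot: [0.899, 0.438, 0.0, 0.0]
contact_force: [0.2, 0.4, 1.5]
opening: 0.268
finger_force: 20.0
```

Emit:
{"method": "jog_arm", "body": {"turn": [[0,0,0],[0,0,0],[0,0,0]], "translation": [[0,0,0.001],[0,0,0.002],[0,0,0.003]], "grip": [0.8,0.8,0.8]}}

```text
clock: 14.6
tool_pos: [0.5833, -0.2239, 0.1628]
eef_rot: [0.899, 0.437, 0.001, 0.001]
contact_force: [-3.3, 1.3, 19.6]
opening: 0.266
finger_force: 20.0
```

Emit:
{"method": "jog_arm", "body": {"turn": [[0,0,0]], "translation": [[0,0,-0.0014]], "grip": [0.8]}}

```text
clock: 14.72
tool_pos: [0.583, -0.2238, 0.1631]
eef_rot: [0.899, 0.438, 0.0, 0.0]
contact_force: [0.9, -0.9, 1.7]
opening: 0.266
finger_force: 20.0
```

Emit:
{"method": "jog_arm", "body": {"turn": [[0,0,0],[0,0,0]], "translation": [[0,0,0.0005],[0,0,0.0007]], "grip": [0.8,0.8]}}

```text
clock: 14.98
tool_pos: [0.5831, -0.2238, 0.1629]
eef_rot: [0.899, 0.437, 0.0, 0.001]
contact_force: [-1.0, 0.8, 12.4]
opening: 0.266
finger_force: 20.0
```

Emit:
{"method": "jog_arm", "body": {"turn": [[0,0,0],[0,0,0],[0,0,0],[0,0,0],[0,0,0],[0,0,0]], "translation": [[0,0,-0.0003],[0,0,-0.0003],[0,0,-0.0003],[0,0,-0.0003],[0,0,-0.0003],[0,0,-0.0003]], "grip": [0.8,0.8,0.8,0.8,0.8,0.8]}}

```text
clock: 15.72
tool_pos: [0.5831, -0.2238, 0.1629]
eef_rot: [0.899, 0.438, 0.0, 0.0]
contact_force: [-1.3, 0.4, 9.9]
opening: 0.265
finger_force: 20.0
```

Emit:
{"method": "jog_arm", "body": {"turn": [[0,0,0],[0,0,0],[0,0,0],[0,0,0],[0,0,0],[0,0,0],[0,0,0],[0,0,0]], "translation": [[0,0,0],[0,0,0],[0,0,0],[0,0,0],[0,0,0],[0,0,0],[0,0,0],[0,0,0]], "grip": [0.8,0.8,0.8,0.8,0.8,0.8,0.8,0.8]}}

```text
clock: 16.73
tool_pos: [0.5831, -0.2238, 0.1629]
eef_rot: [0.899, 0.438, 0.0, 0.0]
contact_force: [-1.1, 0.5, 10.9]
opening: 0.264
finger_force: 20.0
```

Emit:
{"method": "jog_arm", "body": {"turn": [[0,0,0],[0,0,0],[0,0,0],[0,0,0],[0,0,0],[0,0,0],[0,0,0]], "translation": [[0,0,0],[0,0,0],[0,0,0],[0,0,0],[0,0,0],[0,0,0],[0,0,0]], "grip": [0.72,0.68,0.6,0.5,0.4,0.3,0.3]}}

```text
clock: 17.6
tool_pos: [0.5828, -0.2238, 0.1618]
eef_rot: [0.899, 0.438, 0.0, 0.0]
contact_force: [0.8, -0.2, -1.3]
opening: 0.7
finger_force: 0.0
```

Emit:
{"method": "jog_arm", "body": {"turn": [[0,0,0],[0,0,0],[0,0,0],[0,0,0],[0,0,0],[0,0,0],[0,0,0]], "translation": [[0,0,-0.01],[0,0,-0.03],[0,0,-0.06],[0,0,-0.1],[0,0,-0.13],[0,0,-0.14],[0,0,-0.14]], "grip": [0.3,0.3,0.3,0.3,0.3,0.3,0.3]}}

```text
clock: 18.48
tool_pos: [0.5828, -0.2238, 0.302]
eef_rot: [0.899, 0.438, 0.0, 0.0]
contact_force: [0.9, 0.4, -0.1]
opening: 0.703
finger_force: 0.0
```

```bash
python3 - <<'E'
from h import *
s=r.get_state();print(s["tool_pos"],s["contact_force"])
im=cams.snapshot("wrist");cv2.imwrite("pics/w6.png",im[:,:,::-1])
for n in("rod_head","foot"):
    print(n,[(np.round(d["position"],4).tolist(),round(d["p"],2)) for d in models.place_of("wrist",n)[:2]])
E
```

```text
[ 0.58277659 -0.22381287  0.30200533] [ 0.91488875  0.38454984 -0.09527202]
rod_head [([0.5771, -0.2201, 0.1549], 0.92)]
foot [([0.5743, -0.2219, 0.0823], 0.97)]
```

View pics/w6.png

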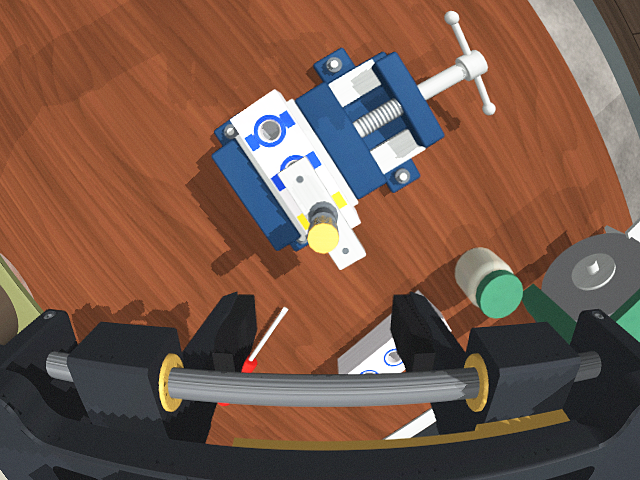

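The gauge stands square over the yellow bore: the head top is at (323,237), the yellow dashes show on both sides, and the rod is down about 32 mm. The gripper is clear.

```bash
python3 -c "
from plant import r
print(r.finish_job())"
```

```text
the job is handed in; nothing more can be done
None
```

The gauge stands square on the block over the yellow bore with its rod on the bottom, at roughly 32 mm by camera. I pressed it at about 10 N for 1.75 s after a brief 20 N at first touch, let go and handed the job in at about 19 s; the result was not reported back.

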